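# Tug-test the plug of the widest drum

### The job

Check that the press-in plug of the widest of the three white drums is properly retained: take its tab, tug it straight up with about 12 N and keep that pull for a second, then let it settle back fully home and let go. Do not overdo the pull (20 N and more would tear the plug out), and leave the plugs of the other two drums alone.

Things in the scene. Friction and masses are not known exactly. Their poses are not given: they have to be found in the camera images.
- wide_grip (a point): Centre of the upright white pull tab (36 mm long, 14 thick, 46 tall) of the black press-in plug in the lid of the widest white drum: 23 mm above the plug's flange (62 mm across), 165 mm above the work surface when seated. x along the tab's length, y across its thickness (squeeze along y), z up. Rises with the plug. The drum, 190 mm across (lid 202) and 130 tall, is full and stands fast.
- wide_plug (a joint): Lift in metres of the plug of the widest drum: 0 = fully seated, grows as it is pulled straight up. Its soft rubber collar stretches like a spring, 1 mm for each newton (12 N lifts it 12 mm), and draws the plug softly back home when the pull ends; its travel ends at 30 mm.
- tall_plug (a joint): Lift in metres (0 = seated) of the like plug on the narrow tall white drum, 120 mm across and 160 mm tall. Not to be tugged.
- low_plug (a joint): Lift in metres (0 = seated) of the like plug on the small low white drum, 124 mm across and 100 mm tall. Not to be tugged.
Things that resemble listed ones, but are neither listed nor needed, are in the scene too. What is shaped like the part that bears wide_grip but green or red is not meant.

How it is judged:
By the outcome, as a careful person would: the job done as asked, in the order asked, and still so for the second after the job is handed in, with the robot touching nothing.
It also fails if it takes over 34 s, if anything falls off the work surface, if the arm or the gripper's body presses on something with over 40 N, if the wrist force passes 120 N, or if a joint passes its speed limit or range.

### The arm

A 7-joint arm with a two-finger parallel gripper is mounted at the origin on the work surface. World frame = base frame: x ahead of the robot, y to its left, z up, the work surface at z = 0. Lengths are in m, angles in rad, forces in N, time in s.
With the tool pointing down it reaches from about 0.425 to 0.925 m from the base axis. Payload 6.8 kg.
Tool frame: the origin (TCP) lies midway between the tips of the shut fingers; the grasp point (between the pads) lies 19 mm behind it; x points along the fingers, y is the direction in which the jaws open and shut, and the axes are right-handed (so a half turn about x gives the same grasp; the last joint's range is limited). The gripper opens to 85 mm and grips with 20 to 120 N. Pads are 22 mm wide; open, the fingers measure 114 mm over their backs; the gripper's body (76 mm by 85 mm) begins 54 mm behind the grasp point. The pads swing forward as they close: fully open they stand 13 mm farther back than shut.
Start: joints at [1.222, 0.477, 0.022, 1.555, -0.011, 1.109, -0.083], TCP at [0.161, -0.656, 0.231] pointing down, gripper open.
Joint ranges: [-2.96, 2.96], [-0.34, 2.1], [-1.41, 1.46], [0.24, 2.44], [-1.37, 4.51], [0.17, 1.92], [-2.96, 2.96]. Speed limits (rad/s): [2.39, 2.39, 3.14, 3.14, 3.14, 3.14, 3.14].

### API

Orientations are given as a rotation vector (axis times angle).
In Python, from bench import r, viewer, nets gives the robot as it stands.
- The arm moves only by the shell command python3 -m pendant 'ROWS' [FORCE]. ROWS is JSON, one flat list of numbers, 5 for each row, row after row: the finger opening in mm, from 0 to 85.4, then the shift along the tool's x, y, z in mm, then the turn about the tool's x in rad. A call has 1 to 20 rows; each row shifts and turns the commanded pose from where the row before left it, along the tool's axes as they then stand; what a row does not reach is not made up. A row lasts 1/8 s, in which the tool goes at most 62.5 mm and 10.7 degrees, less where a joint would pass 70% of its speed; a pose out of reach is approached as far as the arm can. A call with a gripper value outside its range is refused whole. The fingers move at their own pace and stop on an object; FORCE is the grip in N (left out, the last holds). Time passes only in rows, so rows that do not move let the fingers close. It gives the time, the measured TCP pose, the force and the opening at its end, in the units of the state.
- r.get_obs(): the state, without advancing time (a new reading comes with each control period).
- viewer.grab_frame(name): name is "scene" or "top" or "wrist"; returns (picture, depth): 384x512x3 uint8, red, green, blue; 384x512 float32, m along the optical axis (not along the pixel's ray), 0 where there is no reading.
- viewer.calibration(name): a dict with "mtx" (3x3 intrinsics, pixels), "world_to_cam" (4x4, takes a point from world to camera coordinates). Camera axes: x right, y up, looking along -z (the intrinsics and any distortion apply to the point x, -y, -z); pixel columns grow to the right and rows downward; lengths in m; the calibration is good to about 2 mm. A picture is of the moment at which its call begins: read the wrist's pose just before it. calibration takes no time and is no camera call; for the wrist camera it gives the pose at the moment of the call.
- r.hand_in(): hands the job in, once; it reports no verdict.
Trained networks look in the newest picture that a camera, given by its name, has taken for a name from the list of things; names that differ only in an ending like _2 or _b are one class to them, and where a whole thing is asked for, a point or a joint stands for the part that bears it (a point fixed in the world has none). Each returns a list of dicts, best first, with "score" (0 to 1); they miss things now and then, are a little off and sometimes report something else, mostly with a low value. They report only what shows in the picture. A call takes as long as a camera call. They do not tell look-alikes from the thing itself.
- nets.look_for(name, camera): "location" ([x, y, z] in m, in world coordinates, good to about 4 mm: the middle of the surface that is visible of it).
- nets.silhouettes(name, camera): "mask" (384x512 bool, what is visible of it).
The state is a dict: "clock": time; "joints": joint angles; "qvel": joint speeds; "tau": joint torques, N m; "tcp_pos": TCP position; "orientation": TCP orientation; "contact_force": force on the tool from outside, world axes, zero at the start; "moment": the same for the moment, N m; "grip_width": finger opening in m.
Only numpy, scipy, OpenCV 4.12 (cv2) and the standard library are available. Lean on these libraries where they do the work, as an engineer would, in place of code of your own. Each camera call takes 0.05 s, during which the arm holds its last target. There are 200 camera calls.

## Working session

There is one attempt and no reset: what is moved stays moved. The work goes in short steps, Python scripts to look and compute and a shell command to move; the robot and the scene stay as the last step left them, time stands still between calls to the robot, and variables do not carry over. Pictures are saved under pics/ and viewed, about 8 in all and at most 12, crops included, and the job is handed in when it is done.

```bash
mkdir -p pics
python3 - <<'E'
from bench import r, viewer, nets
import cv2, numpy as np
o=r.get_obs(); print({k:np.round(v,3) for k,v in o.items()})
ims=[]
for c in ("scene","top"):
    p,d=viewer.grab_frame(c); ims.append(p)
    for n in ("wide_grip","tall_plug","low_plug"):
        print(c,n,[(np.round(q["location"],3),round(q["score"],2)) for q in nets.look_for(n,c)])
for i,p in enumerate(ims): cv2.imwrite(f"pics/a{i}.png",p[...,::-1])
E
```

```text
{'clock': np.float64(0.0), 'joints': array([ 1.222,  0.478,  0.022,  1.556, -0.012,  1.109, -0.083]), 'qvel': array([-0.001,  0.   , -0.001,  0.   ,  0.001, -0.   , -0.001]), 'tau': array([-1.0000e-03, -5.9646e+01,  1.6080e+00, -2.8120e+01,  1.2000e-02,
        9.0000e-03, -0.0000e+00]), 'tcp_pos': array([ 0.161, -0.655,  0.23 ]), 'orientation': array([ 2.094,  0.255, -2.095]), 'contact_force': array([0.669, 0.698, 0.471]), 'moment': array([0.11 , 0.037, 0.007]), 'grip_width': np.float64(0.085)}
scene wide_grip [(array([ 0.503, -0.01 ,  0.139]), 0.62), (array([ 0.373, -0.345,  0.14 ]), 0.56)]
scene tall_plug [(array([ 0.567, -0.257,  0.168]), 0.79)]
scene low_plug [(array([0.512, 0.329, 0.111]), 0.96)]
top wide_grip [(array([ 0.372, -0.35 ,  0.14 ]), 0.79), (array([0.264, 0.3  , 0.142]), 0.75), (array([ 0.509, -0.008,  0.142]), 0.6)]
top tall_plug [(array([ 0.572, -0.256,  0.173]), 0.72)]
top low_plug [(array([0.521, 0.334, 0.111]), 0.81)]
```

```bash
ls; python3 -c "
import cv2,numpy as np
a=[cv2.imread(f'pics/a{i}.png') for i in (0,1)]
cv2.imwrite('pics/ab.png',cv2.resize(np.hstack(a),(800,300)))"
```

```text
pics
```

View pics/a1.png

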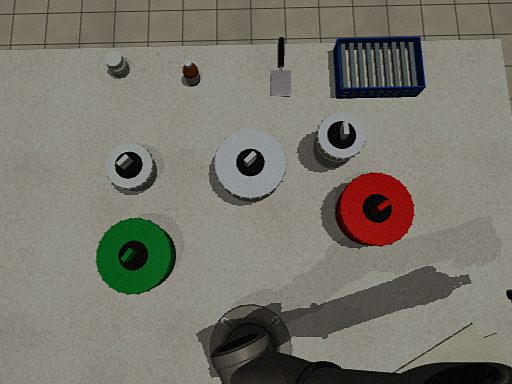

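View pics/a0.png

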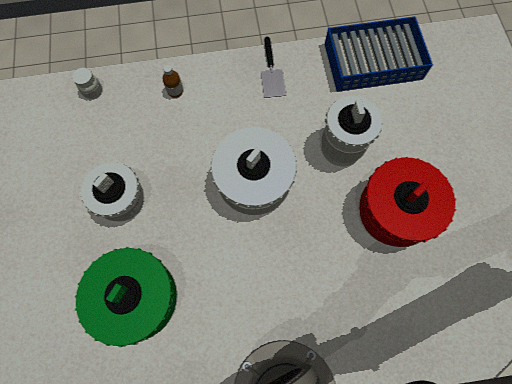

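The top view shows the widest white drum at about (250,163), with its tab at about (250,158). The red drum (375,208) and green drum (136,256) are decoys. The other white drums are at (130,167) and (341,137). Next I measure the tab from depth.

```bash
cat > h.py <<'E'
from bench import r, viewer, nets
import cv2, numpy as np
from scipy.spatial.transform import Rotation as R
def cloud(c):
    K=viewer.calibration(c); p,d=viewer.grab_frame(c); 
    m=np.array(K["mtx"]); T=np.linalg.inv(np.array(K["world_to_cam"]))
    v,u=np.mgrid[:384,:512]
    pts=np.stack([u.ravel(),v.ravel()],1).astype(float)[:,None]
    dist=[K[k] for k in K if 'dist' in k.lower()]
    n=cv2.undistortPoints(pts,m,np.array(dist[0],float) if dist else None)[:,0]
    z=d.ravel(); P=np.c_[n[:,0]*z,-n[:,1]*z,-z,np.ones(z.size)]@T.T
    return p,d,P[:,:3].reshape(384,512,3)
def tab(c,cx=.508,cy=-.008,zlo=.165,zhi=.2,rad=.05):
    p,d,P=cloud(c)
    s=(d>0)&(P[...,2]>zlo)&(P[...,2]<zhi)&(np.hypot(P[...,0]-cx,P[...,1]-cy)<rad)
    q=P[s]; t=q[q[:,2]>np.percentile(q[:,2],90)-.008]
    (x,y),(w,h),a=cv2.minAreaRect((t[:,:2]*1000).astype(np.float32))
    b=cv2.boxPoints(((x,y),(w,h),a)); e=[b[1]-b[0],b[2]-b[1]]; l=max(e,key=np.linalg.norm)
    print(c,len(q),len(t),"ztop",np.round(np.percentile(t[:,2],[5,50,95]),4),"ctr",round(float(x),1),round(float(y),1),"size",round(w,1),round(h,1),"long deg",np.round(np.degrees(np.arctan2(l[1],l[0]))%180,1))
    return p,P,s
def pose():
    o=r.get_obs(); M=R.from_rotvec(o["orientation"]).as_matrix()
    print("t",np.round(o["clock"],2),"tcp",np.round(o["tcp_pos"],4),"F",np.round(o["contact_force"],2),"w",np.round(o["grip_width"],4),"j7",np.round(o["joints"],3)); print(np.round(M,3)); return o,M
E
python3 - <<'E'
from h import *
print(viewer.calibration("top").keys())
pose()
for c in("top","scene"):
    tab(c)
E
```

```text
dict_keys(['mtx', 'world_to_cam'])
t 0.4 tcp [ 0.161  -0.6555  0.2312] F [-0.05 -0.11 -1.06] w 0.085 j7 [ 1.222  0.477  0.022  1.556 -0.011  1.109 -0.083]
[[-0.     0.238 -0.971]
 [ 0.    -0.971 -0.238]
 [-1.    -0.     0.   ]]
top 95 72 ztop [0.1834 0.1874 0.1903] ctr 511.9 -8.7 size 13.1 36.0 long deg 135.7
scene 147 105 ztop [0.183  0.1872 0.1893] ctr 513.2 -9.1 size 14.7 36.4 long deg 135.7
```

```bash
python3 -m pendant '[85,-30,0,0,0, 85,-30,0,0,0, 85,0,-30,-27.5,0, 85,0,-30,-27.5,0, 85,0,-30,-27.5,0, 85,0,-30,-27.5,0, 85,0,-30,-27.5,0, 85,0,-30,-27.5,0, 85,0,-30,-27.5,0, 85,0,-30,-27.5,0, 85,0,-30,-27.5,0, 85,0,-30,-27.5,0, 85,0,-30,-27.5,0, 85,0,-30,-27.5,0, 85,0,-30,-27.5,0, 85,0,-30,-27.5,0, 85,0,-30,-27.5,0, 85,0,-30,-27.5,0, 85,0,-30,-27.5,0, 85,0,-30,-27.5,0]' 40 && python3 -m pendant '[85,0,0,0,-0.17, 85,0,0,0,-0.17, 85,0,0,0,-0.17, 85,0,0,0,-0.17, 85,0,0,0,-0.17, 85,0,0,0,-0.17, 85,0,0,0,-0.17, 85,0,0,0,-0.17, 85,0,0,0,-0.17, 85,0,0,0,-0.17, 85,0,0,0,-0.17, 85,0,0,0,-0.17, 85,0,0,0,-0.09, 85,0,0,0,0]'
cat > k.py <<'E'
from h import *
def need(x=.5125,y=-.009,z=.146):
    o,M=pose(); print("shift mm",np.round(M.T@(np.array([x,y,z])-o["tcp_pos"])*1000,1),"yaw y deg",np.round(np.degrees(np.arctan2(M[1,1],M[0,1])),2))
E
python3 - <<'E'
from k import *
need()
p,P,s=tab("wrist")
cv2.imwrite("pics/w1.png",p[...,::-1])
E
```

```text
clock: 3.0
tcp_pos: [0.5135, -0.012, 0.2915]
orientation: [2.094, 0.253, -2.093]
contact_force: [0.1, 0.0, -0.1]
grip_width: 0.0851
clock: 4.75
tcp_pos: [0.5129, -0.0133, 0.2914]
orientation: [0.604, 1.485, -0.604]
contact_force: [-0.4, 0.4, 0.7]
grip_width: 0.0846
t 4.75 tcp [ 0.5129 -0.0133  0.2914] F [-0.42  0.44  0.74] w 0.0846 j7 [ 0.582  0.237 -0.786  1.822  0.182  1.157  0.535]
[[ 0.     0.698  0.716]
 [-0.     0.716 -0.698]
 [-1.     0.     0.   ]]
shift mm [145.4   2.7  -3.3] yaw y deg 45.76
wrist 902 832 ztop [0.1845 0.1883 0.1895] ctr 513.8 -9.7 size 15.1 36.2 long deg 135.5
```

View pics/w1.png

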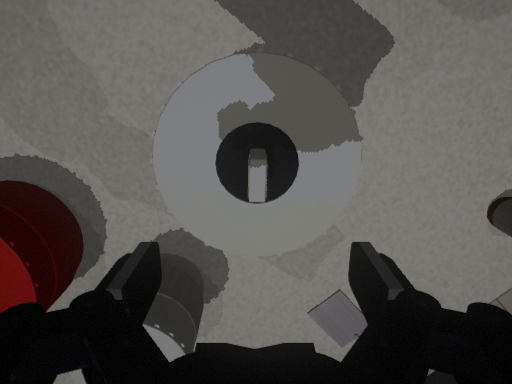

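The wrist view has the tab at (258,175), centred between the jaws and aligned with them. The tall drum and the red drum are clear of the gripper. I descend to a TCP height of 0.150.

```bash
python3 -m pendant '[50,20,3,-2.9,0, 50,25,0,0,0, 50,25,0,0,0, 50,25,0,0,0, 50,20,0,0,0, 50,15,0,0,0, 50,8,0,0,0, 50,3.5,0,0,0, 50,0,0,0,0]' 40
python3 - <<'E'
from k import *
need(.5132,-.0093,.150)
E
```

```text
clock: 5.92
tcp_pos: [0.5132, -0.0089, 0.1501]
orientation: [0.603, 1.485, -0.603]
contact_force: [0.4, -0.6, -0.4]
grip_width: 0.0503
t 5.92 tcp [ 0.5132 -0.0089  0.1501] F [ 0.37 -0.57 -0.35] w 0.0503 j7 [ 0.492  0.404 -0.728  1.979  0.346  0.883  0.38 ]
[[ 0.001  0.697  0.717]
 [ 0.     0.717 -0.697]
 [-1.     0.     0.   ]]
shift mm [ 0.1 -0.3  0.3] yaw y deg 45.82
```

```bash
python3 -m pendant '[30,0,0,0,0, 20,0,0,0,0, 10,0,0,0,0, 5,0,0,0,0, 5,0,0,0,0, 5,0,0,0,0]' 60
python3 -c "
from k import *
for _ in range(1): need(.5132,-.0093,.150)"
```

```text
clock: 6.68
tcp_pos: [0.5125, -0.0097, 0.1503]
orientation: [0.603, 1.486, -0.606]
contact_force: [-3.4, -2.6, 7.1]
grip_width: 0.0135
t 6.68 tcp [ 0.5125 -0.0097  0.1503] F [-3.42 -2.63  7.09] w 0.0135 j7 [ 0.492  0.403 -0.727  1.979  0.345  0.885  0.38 ]
[[-0.001  0.698  0.716]
 [-0.001  0.716 -0.698]
 [-1.    -0.002  0.   ]]
shift mm [0.3 0.8 0.2] yaw y deg 45.71
```

```bash
python3 -m pendant '[5,0,-0.8,0,0, 5,0,0,0,0, 5,-1,0,0,0, 5,-1,0,0,0, 5,-1,0,0,0,  5,-1,0,0,0, 5,0,0,0,0, 5,0,0,0,0]'
```

```text
clock: 7.68
tcp_pos: [0.5124, -0.0097, 0.1537]
orientation: [0.603, 1.485, -0.603]
contact_force: [0.9, -2.0, -3.5]
grip_width: 0.0134
```

```bash
python3 -m pendant '[5,-1.5,0,0,0, 5,-1.5,0,0,0, 5,-1.5,0,0,0, 5,-1.5,0,0,0, 5,-1,0,0,0, 5,-1,0,0,0, 5,0,0,0,0, 5,0,0,0,0]'
python3 - <<'E'
from k import *
F=[]
tab("wrist",zlo=.17,zhi=.21)
tab("top",zlo=.15,zhi=.21)
print(r.get_obs()["contact_force"],r.get_obs()["tcp_pos"])
E
```

```text
clock: 8.68
tcp_pos: [0.5123, -0.0097, 0.1617]
orientation: [0.603, 1.486, -0.603]
contact_force: [3.7, -3.2, -12.4]
grip_width: 0.0135
wrist 8040 3195 ztop [0.1998 0.2034 0.2094] ctr 512.7 -9.8 size 76.2 34.7 long deg 42.5
top 108 16 ztop [0.1715 0.1884 0.1988] ctr 499.5 1.9 size 12.1 4.4 long deg 68.0
[  3.48400473  -2.69968862 -11.99849979] [ 0.51234879 -0.00970089  0.16166796]
```

```bash
python3 -m pendant '[5,0,0,0,0, 5,0,0,0,0, 5,0,0,0,0, 5,0,0,0,0, 5,0,0,0,0, 5,0,0,0,0]'; python3 -m pendant '[5,0,0,0,0, 5,0,0,0,0, 5,0,0,0,0, 5,0,0,0,0, 5,0,0,0,0]'; python3 -m pendant '[5,1.5,0,0,0, 5,1.5,0,0,0, 5,1.5,0,0,0, 5,1.5,0,0,0, 5,1.5,0,0,0, 5,1.5,0,0,0, 5,1.5,0,0,0, 5,1,0,0,0, 5,0,0,0,0, 5,0,0,0,0]'
```

```text
clock: 9.52
tcp_pos: [0.5123, -0.0097, 0.1617]
orientation: [0.603, 1.485, -0.603]
contact_force: [4.5, -2.7, -12.4]
grip_width: 0.0132
clock: 10.15
tcp_pos: [0.5123, -0.0097, 0.1617]
orientation: [0.603, 1.486, -0.603]
contact_force: [3.9, -3.6, -12.2]
grip_width: 0.0133
clock: 11.4
tcp_pos: [0.5124, -0.0097, 0.1506]
orientation: [0.602, 1.485, -0.603]
contact_force: [-0.5, -5.0, -1.4]
grip_width: 0.0134
```

```bash
python3 -m pendant '[5,0.5,0,0,0, 5,0.5,0,0,0, 5,0,0,0,0, 5,0,0,0,0]'
```

```text
clock: 11.9
tcp_pos: [0.5125, -0.0097, 0.1503]
orientation: [0.602, 1.485, -0.604]
contact_force: [-3.3, -5.3, 5.7]
grip_width: 0.0133
```

The force turned stiff and positive, so the plug is seated. I let go and retreat.

```bash
python3 -m pendant '[5,-0.3,0,0,0, 16,0,0,0,0, 22,0,0,0,0, 30,0,0,0,0, 45,0,0,0,0, 50,0,0,0,0, 50,0,0,0,0, 50,-8,0,0,0, 50,-15,0,0,0, 50,-20,0,0,0, 50,-25,0,0,0, 50,-25,0,0,0, 50,-25,0,0,0, 50,-20,0,0,0, 50,0,0,0,0]'
python3 - <<'E'
from k import *
p,P,s=tab("wrist")
cv2.imwrite("pics/w2.png",p[...,::-1])
p,_,_=cloud("scene"); cv2.imwrite("pics/s2.png",p[...,::-1])
pose()
E
```

```text
clock: 13.78
tcp_pos: [0.5135, -0.0091, 0.2899]
orientation: [0.603, 1.481, -0.601]
contact_force: [0.2, -0.6, -0.5]
grip_width: 0.0501
wrist 914 830 ztop [0.1848 0.1883 0.1895] ctr 513.7 -9.9 size 15.1 36.3 long deg 133.8
t 13.88 tcp [ 0.5122 -0.0095  0.2876] F [ 1.   -0.15 -0.13] w 0.0504 j7 [ 0.579  0.24  -0.792  1.829  0.187  1.149  0.524]
[[ 0.     0.697  0.717]
 [-0.     0.717 -0.697]
 [-1.    -0.     0.   ]]
```

View pics/w2.png

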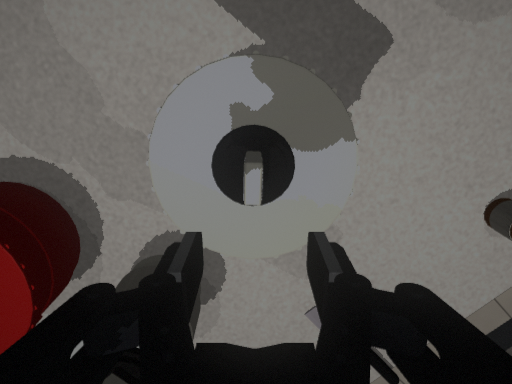

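The wrist view shows the tab at (253,178) back in place. Its top is at 0.1883 m, the same as before the tug, and the gripper is clear.

```bash
python3 -c "
from bench import r
print(r.hand_in())"
```

```text
the job is handed in; nothing more can be done
None
```

I tugged the plug of the widest white drum straight up and it held. The pull read 12.0–12.4 N at about 11.4 mm of lift and was held for about 1.7 s. I then lowered it home, let go and retreated before handing in at about 14 s.

- **Seating:** after release, the wrist camera put the tab top at 0.1883 m, the same as before the tug. The tab position matched to within 0.2 mm, and the force at the end of the lowering turned to stiff contact, as it would on a seated plug.
- **Forces:** closing on the tab and re-seating it pressed the plug down by about 6–7 N. Sideways force stayed at or below about 6 N.
- **Failed check:** measuring the tab by camera during the pull did not work, because the gripper hid it from both cameras. The lift and pull figures come from the arm position and the wrist force, which agree with the 1 mm per newton collar.
- **Other drums:** I did not touch them. I did not re-measure their plugs afterwards.

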